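Lay down and stack the inspected cartons

TASK

Tip all the standing cartons over the ledge's front edge by pushing their tops away from you, without lifting them, so that every one lies on its back on the steel plate, label up. Then stack them, still label up, squarely on the middle of the small pallet, long side along it, the longest at the bottom and each shorter one on the next longer. Before stacking, clear the wooden corner block from the pallet and leave it lying flat on the middle of the rubber mat; do not disturb the gauge and the brass caps.

Things in the scene. Friction and masses are not known exactly. Their poses are not given: they have to be found in the camera images.
- ledge: Fixed low ledge of cracked concrete topped with a steel plate, 300 mm deep (its x) by 440 mm wide (its y) by 16 mm high. Origin at the centre of its underside, on the table; x points away from the robot, so its front edge, against which the cartons stand, is at its x = -150 mm.
- carton1: Closed cardboard carton, 200 mm tall, 64 wide (its y), 46 thick (its x), about 340 g. Origin: centre of its underside as it stands; z up its height, x from its label face (facing the robot at first) to its back. Starts upright, its back 4 to 9 mm from the ledge's front edge; on its back, x points down. May be absent.
- carton1_c (a point): Centre of the 200 mm carton, 100 mm up its z from its origin. None when the carton is absent.
- carton2: Closed cardboard carton, 180 mm tall, 64 wide (its y), 46 thick (its x), about 322 g. Origin: centre of its underside as it stands; z up its height, x from its label face (facing the robot at first) to its back. Starts upright, its back 4 to 9 mm from the ledge's front edge; on its back, x points down. May be absent.
- carton2_c (a point): Centre of the 180 mm carton, 90 mm up its z from its origin. None when the carton is absent.
- carton3: Closed cardboard carton, 160 mm tall, 64 wide (its y), 46 thick (its x), about 304 g. Origin: centre of its underside as it stands; z up its height, x from its label face (facing the robot at first) to its back. Starts upright, its back 4 to 9 mm from the ledge's front edge; on its back, x points down. May be absent.
- carton3_c (a point): Centre of the 160 mm carton, 80 mm up its z from its origin. None when the carton is absent.
- carton4: Closed cardboard carton, 140 mm tall, 64 wide (its y), 46 thick (its x), about 286 g. Origin: centre of its underside as it stands; z up its height, x from its label face (facing the robot at first) to its back. Starts upright, its back 4 to 9 mm from the ledge's front edge; on its back, x points down. May be absent.
- carton4_c (a point): Centre of the 140 mm carton, 70 mm up its z from its origin. None when the carton is absent.
- pallet: Fixed small slatted wooden pallet, 220 mm (its x) by 100 mm (its y) by 24 mm high, at the left or right of the ledge; origin at the centre of its underside, z up.
- pallet_top (a point): Centre of the pallet's top face, 24 mm above the table.
- block: Loose wooden crate corner block: square-section bar 110 mm long (its x), 50 by 50 mm, 150 g, with a dark steel strap near each end; origin at the centre of its first underside. Starts lying on the pallet, roughly along it.
- mat: Fixed black rubber mat, 200 mm (its x) by 140 mm (its y) by 3 mm high, on the other side of the ledge from the pallet; origin at the centre of its underside.
- block_c (a point): Centre of the block, 25 mm above its origin.
- gauge: Bystander: blue steel gauge, 160 mm long, lying on the rear of the ledge; origin under its beam.
- cap1: Bystander: brass valve cap, 60 mm across, 38 mm high, on the rear of the ledge.
- cap2: Bystander: brass valve cap like the other, on the table between robot and ledge.

How it is judged:
By the outcome, as a careful person would: the job done as asked, in the order asked, and still so for the second after the job is handed in, with the robot touching nothing.
Of carton1, carton2, carton3, carton4 only 3 to 4 are there at a start; the rules pass over those that are not, and their reading is None.
At some moment in a run one of block may be knocked a few centimetres aside while the robot is not near it.
It also fails if it takes over 210 s, if anything falls off the work surface, if the arm or the gripper's body presses on something with over 40 N, if the wrist force passes 120 N, or if a joint passes its speed limit or range.

ROBOT

A 6-joint arm with a two-finger parallel gripper is mounted at the origin on the work surface. World frame = base frame: x ahead of the robot, y to its left, z up, the work surface at z = 0. Lengths are in m, angles in rad, forces in N, time in s.
With the tool pointing down it reaches from about 0.25 to 0.775 m from the base axis. Payload 4 kg.
Tool frame: the origin (TCP) lies midway between the tips of the shut fingers; the grasp point (between the pads) lies 19 mm behind it; x points along the fingers, y is the direction in which the jaws open and shut, and the axes are right-handed (so a half turn about x gives the same grasp; the last joint's range is limited). The gripper opens to 85 mm and grips with 20 to 120 N. Pads are 22 mm wide; open, the fingers measure 114 mm over their backs; the gripper's body (76 mm by 85 mm) begins 54 mm behind the grasp point. The pads swing forward as they close: fully open they stand 13 mm farther back than shut.
Start: joints at [1.106, 0.087, 1.371, -0, 1.684, -0.103], TCP at [0.195, 0.514, 0.231] pointing down, gripper open.
Joint ranges: [-3.1, 3.1], [-0.76, 2.03], [0.27, 2.55], [-1.08, 4.22], [0.17, 2.65], [-2.57, 2.57]. Speed limits (rad/s): [2.79, 2.79, 3.14, 3.14, 3.14, 3.14].

INTERFACE

Orientations are given as a unit quaternion [x, y, z, w].
In Python, from bench import r, viewer gives the robot as it stands. Calls block until the motion is done:
- r.reach(position, orientation): joint-space move of the TCP to a pose.
- r.line_to(position, rot=None, velocity=0.15): straight line of the TCP; rot=None keeps the orientation; velocity is the mean speed in m/s.
- r.move_j(angles): joint-space move.
- r.command_gripper(opening, grasp_force=None): opening from 0.0 (shut) to 1.0 (fully open); grasp_force is the grip in N (None keeps the last); returns when the fingers have stopped.
- r.dwell(seconds).
- r.inverse_kinematics(position, orientation): joint angles nearest the present ones, or None.
- r.sense(): the state.
- viewer.capture(name): name is "scene" or "side" or "wrist"; returns a dict with "frame" (400x640x3 uint8, blue, green, red), "fx", "fy", "cx", "cy" (pixels), "T" (4x4, takes a point from camera to world coordinates). Camera axes: x right, y down, z forward; pixel columns grow to the right and rows downward; lengths in m; the calibration is good to about 2 mm. The wrist camera is an equidistant fisheye: a pixel r from the principal point sees the ray r / f radians off the axis. A picture is of the moment at which its call begins. There is no depth.
A pose or a line that the arm cannot do raises r.MotionError and nothing moves.
- r.hand_in(): hands the job in, once; it reports no verdict.
The state is a dict: "clock": time; "joints": joint angles; "qd": joint speeds; "tau": joint torques, N m; "position": TCP position; "tool_rot": TCP orientation; "ft_force": force on the tool from outside, world axes, zero at the start; "torque": the same for the moment, N m; "finger_gap": opening from 0.0 (shut) to 1.0 (fully open).
Only numpy, scipy, OpenCV 4.12 (cv2) and the standard library are available. Lean on these libraries where they do the work, as an engineer would, in place of code of your own. Each camera call takes 0.05 s, during which the arm holds its last target. There are 200 camera calls.

## Working session

There is one attempt and no reset: what is moved stays moved. The work goes in short steps, each a Python script; the robot and the scene stay as the last script left them, time stands still between calls to the robot, and variables do not carry over. Pictures are saved under pics/ and viewed, about 12 in all and at most 16, crops included, and the job is handed in when it is done.

```bash
ls; mkdir -p pics; python3 - <<'E'
from bench import r, viewer
import cv2
print(r.sense())
for n in("scene","side","wrist"):
    c=viewer.capture(n); cv2.imwrite(f"pics/{n}0.png",c["frame"]); print(n,c["fx"],c["fy"],c["cx"],c["cy"],c["T"].tolist() if hasattr(c["T"],'tolist') else c["T"])
E
```

```text
pics
{'clock': 0.0, 'joints': array([ 1.10592093e+00,  8.79953636e-02,  1.37232983e+00,  2.35704461e-05,
        1.68356378e+00, -1.03107604e-01]), 'qd': array([-0.00018355, -0.00180752,  0.00081582, -0.00022523,  0.0010492 ,
        0.00015517]), 'tau': array([ 1.33914797e-03, -3.51852930e+01, -3.13279259e+01,  2.65654660e-05,
        1.04197359e-02,  2.95882060e-06]), 'position': array([0.19443254, 0.51394289, 0.23007871]), 'tool_rot': array([ 0.12642986,  0.69580552, -0.12798392,  0.69533466]), 'ft_force': array([ 1.05149263, -0.65961728, -0.31166376]), 'torque': array([-0.03545687,  0.02411713, -0.00029473]), 'finger_gap': 1.0017773532320564}
scene 376.76901359268646 376.76901359268646 325.04034601676307 202.04057052911963 [[0.27911240871529125, 0.7632901684294403, -0.582652883010206, 1.1135314939136587], [0.9602584078298217, -0.22200699322440579, 0.1691646687449673, -0.15568265658431835], [-0.00023128615197072087, -0.606713287919768, -0.794920708478714, 0.7819296788784943], [0.0, 0.0, 0.0, 1.0]]
side 402.4312325542765 402.4312325542765 324.82540696280057 205.95974508005594 [[0.7737953765488764, -0.4617861209052871, 0.43358308750553226, 0.19690481633895143], [-0.633334534865227, -0.5517912943431902, 0.5425990549513644, -0.4704052551060621], [-0.011317339732871006, -0.6944637830919008, -0.7194386504734481, 0.7102554542041749], [0.0, 0.0, 0.0, 1.0]]
wrist 309.70691628693146 309.70691628693146 319.66309517541447 203.58026382295898 [[0.35362333134471424, 0.8971167185937551, 0.2648247208027174, 0.128082717486414], [0.9353866331975528, -0.3386869210089608, -0.1017006193334849, 0.538494307717997], [-0.001544656599678521, 0.2836772157876637, -0.958918584280723, 0.37245014594157355], [0.0, 0.0, 0.0, 1.0]]
```

View pics/scene0.png

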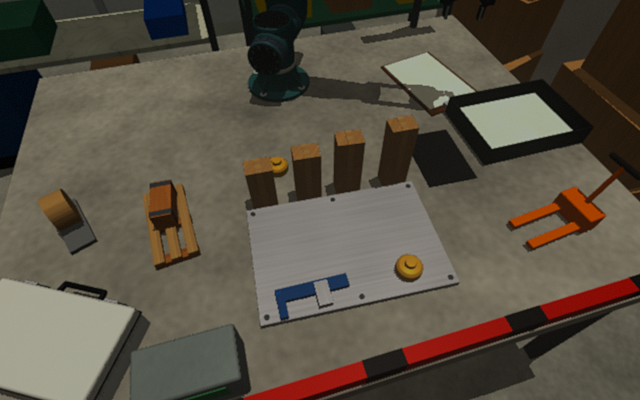

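View pics/side0.png

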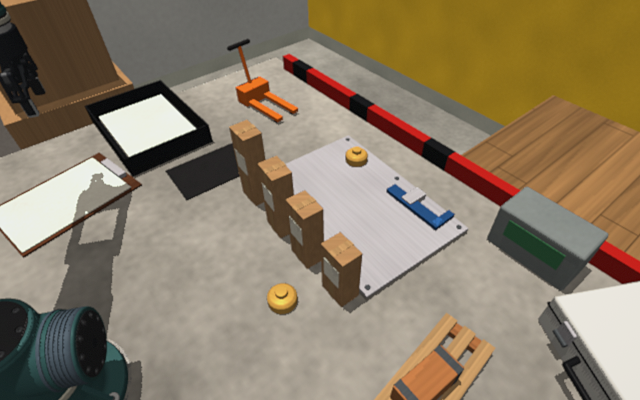

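Four cartons stand along the plate's front edge, seen in the scene view with tops at about (260,161), (306,151), (349,134) and (401,123). The pallet and block are on the −y side at about (165,205), and the mat is on the +y side at (443,158). Cap2 is near (279,166), behind the leftmost carton.

```bash
cat > h.py <<'E'
import numpy as np, cv2
from bench import r, viewer
from scipy.spatial.transform import Rotation as R
def ray(c,p):
    if c.get("fish"):
        d=np.array([(p[0]-c["cx"])/c["fx"],(p[1]-c["cy"])/c["fy"]]); th=np.hypot(*d); v=np.r_[d/max(th,1e-9)*np.sin(th),np.cos(th)]
    else: v=np.array([(p[0]-c["cx"])/c["fx"],(p[1]-c["cy"])/c["fy"],1])
    T=np.array(c["T"]); return T[:3,3],T[:3,:3]@(v/np.linalg.norm(v))
def plane(c,p,z):
    o,d=ray(c,p); return o+d*(z-o[2])/d[2]
def tri(c1,p1,c2,p2):
    o1,d1=ray(c1,p1);o2,d2=ray(c2,p2)
    s=np.linalg.lstsq(np.c_[d1,-d2],o2-o1,rcond=None)[0]
    a,b=o1+s[0]*d1,o2+s[1]*d2
    return (a+b)/2,np.linalg.norm(a-b)
def cap(n):
    c=viewer.capture(n); c["fish"]=n=="wrist"; return c
def down(yaw):
    "tool x down, tool y (jaw axis) at yaw in the plane"
    y=np.array([np.cos(yaw),np.sin(yaw),0]); x=np.array([0,0,-1.]); return R.from_matrix(np.c_[x,y,np.cross(x,y)]).as_quat()
E
python3 - <<'E'
from h import *
np.set_printoptions(precision=4,suppress=True)
s=cap("scene");d=cap("side")
for a,b in [((260,161),(341,250)),((306,151),(305,205)),((349,134),(275,170)),((401,123),(246,133))]:
    print("top",*tri(s,a,d,b))
for p in [(248,212),(408,184),(458,283),(262,325)]: print("plate",plane(s,p,.016))
print("mat",[plane(s,p,.003)[:2] for p in [(411,133),(444,131),(476,178),(429,186)]])
for p in [(145,187),(181,184),(199,259),(157,268)]: print("pal",plane(s,p,.024)[:2])
print("cap2",tri(s,(279,160),d,(284,288)),"cap1",tri(s,(409,262),d,(357,150)))
print("blk",[plane(s,p,.074)[:2] for p in [(150,182),(171,180),(174,211),(151,214)]])
for c,n,(x,y,w,h) in((s,"s",(130,110,310,230)),(d,"d",(220,110,290,290))):
    pass
x=s["frame"][165:285,125:215]; y=d["frame"][300:400,360:510]
cv2.imwrite("pics/blk.png",np.hstack([cv2.resize(x,None,fx=4,fy=4)[:400],cv2.resize(y,(400,267)).copy() if 0 else cv2.copyMakeBorder(cv2.resize(y,(400,267)),0,133,0,0,0)]))
E
```

```text
top [ 0.4914 -0.1374  0.1425] 0.013234651602566575
top [ 0.5021 -0.0254  0.1581] 0.0036516060782397254
top [0.5025 0.0763 0.1818] 0.009736968902205054
top [0.5149 0.1998 0.1969] 0.005846382648351096
plate [ 0.5283 -0.1869  0.016 ]
plate [0.5558 0.2356 0.016 ]
plate [0.8486 0.2253 0.016 ]
plate [ 0.8202 -0.205   0.016 ]
mat [array([0.363 , 0.3329]), array([0.3828, 0.4328]), array([0.5785, 0.4294]), array([0.5686, 0.2935])]
pal [ 0.3793 -0.4319]
pal [ 0.3951 -0.3411]
pal [ 0.6342 -0.3144]
pal [ 0.6311 -0.4063]
cap2 (array([ 0.3997, -0.0808,  0.0397]), np.float64(0.007403779543394602)) cap1 (array([0.787 , 0.129 , 0.0525]), np.float64(0.0003167272308157253))
blk [array([ 0.4145, -0.4018]), array([ 0.4223, -0.3519]), array([ 0.5218, -0.3491]), array([ 0.5158, -0.4004])]
```

View pics/blk.png

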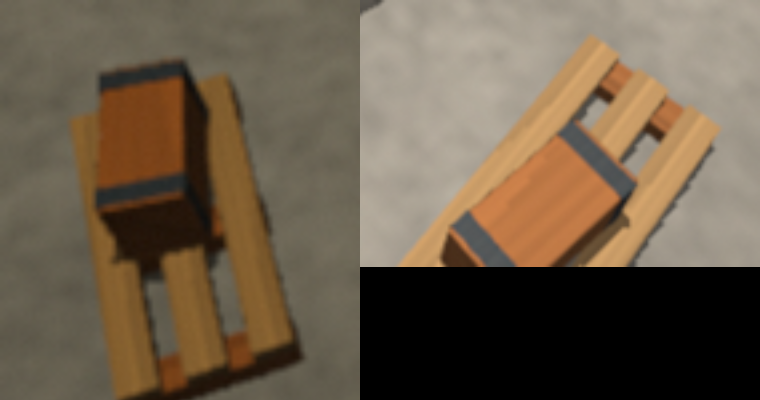

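Block and pallet crop: the block lies about along the pallet, off-centre toward the robot. Its top face in the scene view runs from (149,183) to (171,217). Carton heights triangulate to 0.14, 0.16, 0.18 and 0.20 from −y to +y, so all four are there. I'll tip the tallest first.

```bash
cat >> h.py <<'E'
def best(pos,yaw):
    c=[(abs(q[5]),k,q) for k in (yaw,yaw+np.pi) if (q:=r.inverse_kinematics(list(pos),down(k))) is not None]
    return down(min(c,key=lambda t:t[0])[1])
def go(pos,yaw): r.reach(list(pos),best(pos,yaw))
LY=-0.06; LD=np.array([np.cos(LY),np.sin(LY),0])
def tip(y,h,d):
    ex=0.5283+(y+0.1869)*0.065           # front edge x at this y
    p=np.array([ex-.052-.045,y,h-.028])
    go(p+[0,0,.27-p[2]],LY+np.pi/2) if np.linalg.norm(r.sense()["position"][:2]-p[:2])>.3 else None
    go(p+[0,0,.05],LY+np.pi/2); r.line_to(list(p),velocity=.2)
    r.line_to(list(p+LD*(.04+d)),velocity=.07); r.dwell(.3)
    print(h,r.sense()["clock"],r.sense()["ft_force"])
    r.line_to(list(p+LD*(d-.03)+[0,0,.04]),velocity=.3)
    b=r.sense()["position"]; r.line_to([p[0],y,.22],velocity=.3)
E
python3 - <<'E'
from h import *
np.set_printoptions(precision=3,suppress=True)
r.command_gripper(0.35)
tip(.198,.20,.105)
c=cap("scene");cv2.imwrite("pics/s1.png",c["frame"])
E
```

```text
0.2 5.5833 [ 0.105  0.062 -0.473]
```

View pics/s1.png

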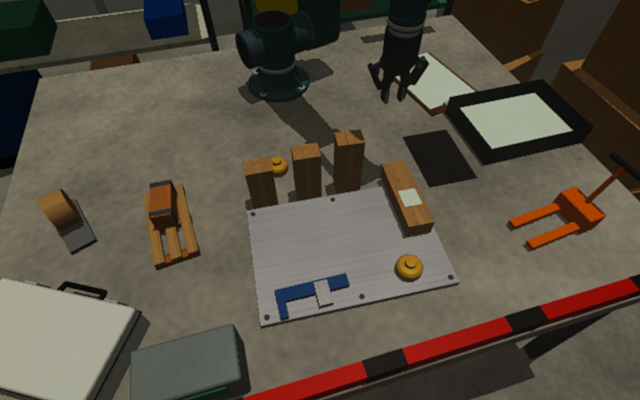

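Carton1 lies on its back on the plate, label up at (410,197), clear of cap1. Next the other three, then a look at the block from the wrist camera.

```bash
python3 - <<'E'
from h import *
np.set_printoptions(precision=3,suppress=True)
tip(.078,.18,.1); tip(-.025,.16,.095); tip(-.137,.14,.09)
r.command_gripper(1.0)
go([.46,-.36,.30],np.pi/2+.1)
c=cap("scene");w=cap("wrist");print(r.sense()["clock"],r.sense()["joints"])
cv2.imwrite("pics/s2.png",c["frame"]);cv2.imwrite("pics/w2.png",w["frame"]);np.save("w2.npy",w["T"])
E
```

```text
0.18 9.8583 [-0.409  0.228  0.022]
0.16 15.9167 [-0.282 -0.043  1.147]
0.14 20.0333 [ 0.182 -0.42  -0.852]
22.525 [-0.759  0.16   1.155  0.     1.827  0.71 ]
```

View pics/s2.png

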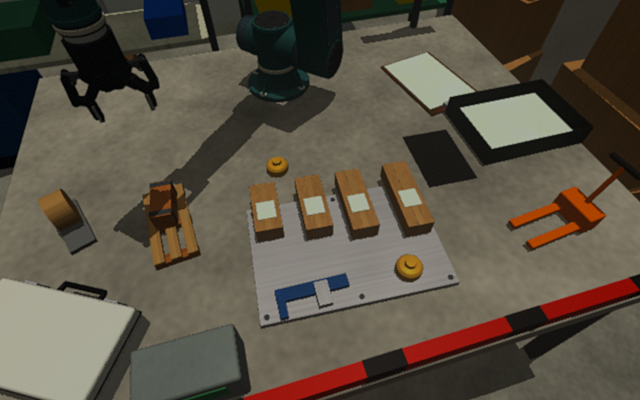

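View pics/w2.png

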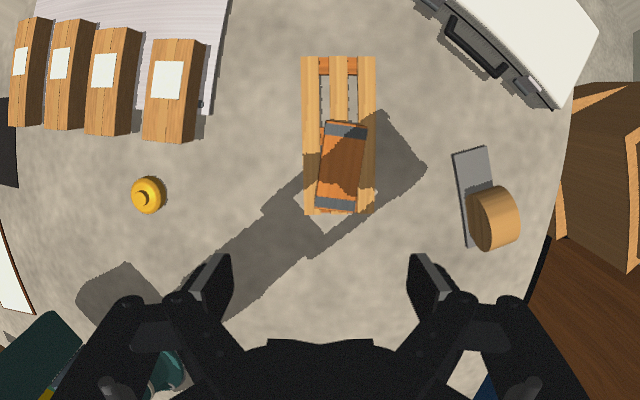

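All four cartons are on their backs, label up, and cap2 and the gauge look undisturbed. In the wrist view the block at (342,166) now lies askew on the pallet, whose corners are near (302,57), (376,56), (376,213) and (304,214).

```bash
python3 - <<'E'
import cv2
f=cv2.imread("pics/w2.png")[45:225,280:440]
cv2.imwrite("pics/w2c.png",cv2.resize(f,None,fx=3.3,fy=3.3,interpolation=cv2.INTER_CUBIC))
E
```

```text
(no output)
```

View pics/w2c.png

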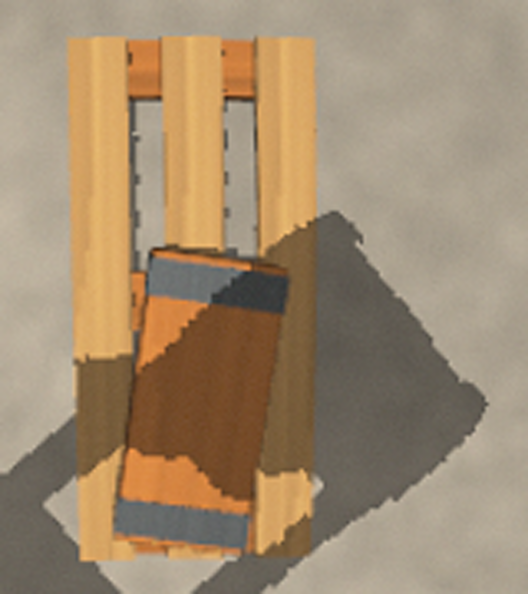

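Crop: the block's top corners are near (150,250), (290,268), (248,553) and (113,537), and the pallet's are (68,38), (316,38), (315,558) and (80,560).

```bash
python3 - <<'E'
from h import *
np.set_printoptions(precision=4,suppress=True)
w=cap("wrist")
f=lambda q,z:np.array([plane(w,(280+x/3.3,45+y/3.3),z)[:2] for x,y in q])
def rect(P):
    e1=(P[0]+P[1]-P[2]-P[3])/2; e2=(P[0]+P[3]-P[1]-P[2])/2
    return P.mean(0),np.linalg.norm(e1),np.linalg.norm(e2),np.arctan2(e1[1],e1[0]),np.arctan2(e2[1],e2[0])-np.pi/2
print("cam",w["T"][:3][:,3] if hasattr(w["T"],"shape") else w["T"])
print("blk",rect(f([(150,250),(290,268),(248,553),(113,537)],.074)))
print("pal",rect(f([(68,38),(316,38),(315,558),(80,560)],.024)))
s=cap("scene")
g=lambda q,z:np.array([plane(s,p,z)[:2] for p in q])
print("pal_s",rect(g([(154.5,265),(199,250),(182,184),(143,194.5)],.024)))
print("mat_s",rect(g([(438,185),(476,178),(443,130),(405,134)],.003)))
# mat by colour
hsv=cv2.cvtColor(s["frame"],cv2.COLOR_BGR2HSV); m=((hsv[...,2]<50)).astype(np.uint8); m[:125]=0;m[195:]=0;m[:,:395]=0;m[:,485:]=0
n,l,st,ce=cv2.connectedComponentsWithStats(m); i=1+st[1:,4].argmax(); c=max(cv2.findContours((l==i).astype(np.uint8),0,2)[0],key=cv2.contourArea)
print(st[i],cv2.approxPolyDP(c,4,True)[:,0].tolist())
E
```

```text
cam [ 0.5325 -0.3524  0.442 ]
blk (array([ 0.4723, -0.3838]), np.float64(0.10785243721206504), np.float64(0.05117450249757653), np.float64(-0.01951537275160669), np.float64(-0.016658975287473066))
pal (array([ 0.5065, -0.3818]), np.float64(0.22013950386944936), np.float64(0.10118220546786319), np.float64(0.12133957004240571), np.float64(0.11543327836067085))
pal_s (array([ 0.508 , -0.3749]), np.float64(0.21778474517091215), np.float64(0.09921655200216499), np.float64(0.1183316769461184), np.float64(-3.0433208482865264))
mat_s (array([0.4726, 0.3734]), np.float64(0.20531092613583404), np.float64(0.11518330923928394), np.float64(0.004959567504940095), np.float64(-3.238239194358579))
[ 403  130   74   57 2463] [[403, 137], [429, 186], [476, 177], [445, 130]]
```

```bash
python3 - <<'E'
from h import *
np.set_printoptions(precision=3,suppress=True)
a=-.018+np.pi/2
go([.472,-.383,.15],a); r.line_to([.472,-.383,.034],velocity=.15)
r.command_gripper(0.0,40); print(r.sense()["finger_gap"])
r.line_to([.472,-.383,.20],velocity=.25)
w=cap("wrist");cv2.imwrite("pics/wp.png",w["frame"])
np.savez("wp.npz",T=w["T"])
go([.45,.0,.25],np.pi/2); go([.43,.36,.32],np.pi/2)
w=cap("wrist");cv2.imwrite("pics/wm.png",w["frame"])
np.savez("wm.npz",T=w["T"]); print(r.sense()["clock"],r.sense()["finger_gap"],r.sense()["joints"])
E
```

```text
0.5752051041908004
29.0667 0.5801919390029872 [ 0.595  0.112  1.17  -0.     1.86  -0.975]
```

View pics/wm.png

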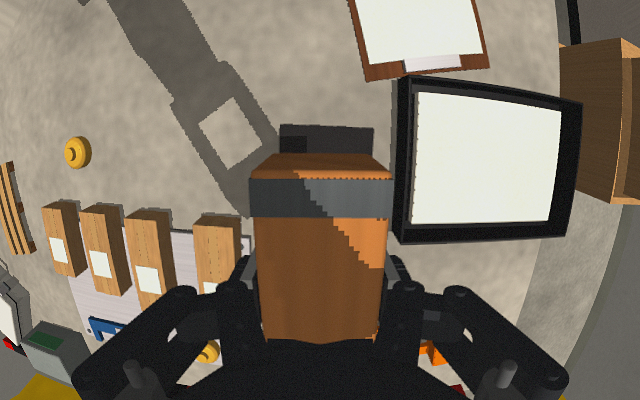

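The block is held in front of the camera, and the mat's robot-side edge shows at (280,124)–(373,128).

```bash
python3 - <<'E'
from h import *
np.set_printoptions(precision=4,suppress=True)
w=cap("wrist");s=cap("scene")
a,b=[plane(w,p,.003)[:2] for p in [(280,124),(373,128)]]; print("wrist",a,b,np.linalg.norm(a-b))
n=np.array([[0,-1],[1,0]])@((a-b)/np.linalg.norm(a-b)); n*=np.sign(n[0]); print((a+b)/2+n*.1,np.arctan2(n[1],n[0]))
P=np.array([plane(s,p,.003)[:2] for p in [(403,136.5),(429,186.5),(476.5,178),(445,130)]]); print("scene",P,P.mean(0))
v=r.sense();print(v["position"])
# block end in wrist view: top edges at block top plane
z=v["position"][2]-.034+.074
for p in [(275,155),(367,154),(251,179),(390,179)]: print(plane(w,p,z)-v["position"])
E
```

```text
wrist [0.3727 0.2998] [0.3783 0.4374] 0.1376940648639869
[0.4754 0.3645] -0.04069485060492187
scene [[0.3705 0.3036]
 [0.5702 0.2928]
 [0.5788 0.4307]
 [0.3796 0.4378]] [0.4748 0.3662]
[0.4303 0.3596 0.32  ]
[-0.0577 -0.0161  0.04  ]
[-0.0581  0.0146  0.04  ]
[-0.0496 -0.0247  0.04  ]
[-0.0496  0.0229  0.04  ]
```

```bash
python3 - <<'E'
from h import *
a=np.pi/2-.042
go([.473,.365,.12],a); r.line_to([.473,.365,.014],velocity=.12)
r.command_gripper(1.0); r.line_to([.473,.365,.15],velocity=.3)
go([.42,.06,.33],np.pi/2+LY)
w=cap("wrist");s=cap("scene");np.savez("wc.npz",T=w["T"]);cv2.imwrite("pics/wc.png",w["frame"]);cv2.imwrite("pics/s3.png",s["frame"]);print(r.sense()["clock"],w["T"])
E
```

```text
33.525 [[ 5.87107777e-02  9.57828325e-01  2.81279123e-01  3.49314325e-01]
 [ 9.98274963e-01 -5.64389077e-02 -1.61786449e-02  6.35258710e-02]
 [ 3.78722112e-04  2.81743767e-01 -9.59489607e-01  4.71073898e-01]
 [ 0.00000000e+00  0.00000000e+00  0.00000000e+00  1.00000000e+00]]
```

View pics/wc.png

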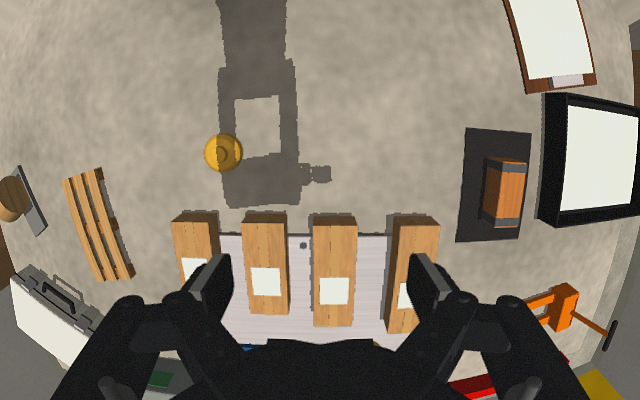

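The block lies on the mat at (504,192). Carton tops run from the robot-side corners, e.g. carton3 (243,222)–(287,222) down to (289,314). I'll take a scene crop for all four.

```bash
python3 - <<'E'
import cv2
f=cv2.imread("pics/s3.png")[155:245,242:442]
cv2.imwrite("pics/s3c.png",cv2.convertScaleAbs(cv2.resize(f,None,fx=4,fy=4,interpolation=cv2.INTER_CUBIC),alpha=1.5))
E
```

```text
(no output)
```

View pics/s3c.png

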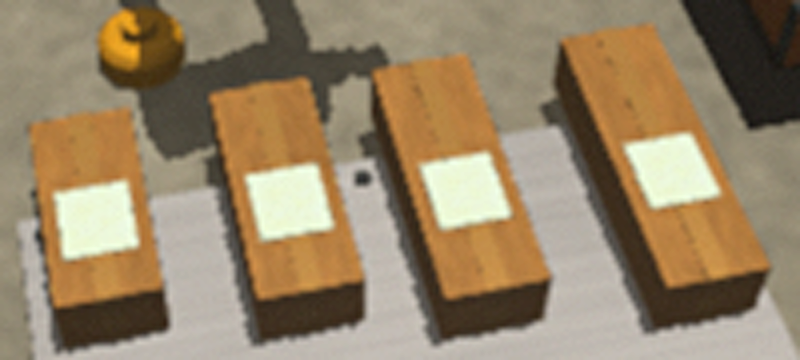

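Clear top-face corners for all four cartons, e.g. carton1 (560,42), (655,26), (768,270) and (660,288).

```bash
cat >> h.py <<'E'
def rect(P):
    "corners near L, near R, far R, far L -> centre, length, width, yaw"
    P=np.array(P); e=(P[2]+P[3]-P[0]-P[1])/2; f=(P[1]+P[2]-P[0]-P[3])/2
    return np.r_[P.mean(0),np.linalg.norm(e),np.linalg.norm(f),np.arctan2(e[1],e[0]),np.arctan2(-f[0],f[1])]
E
python3 - <<'E'
from h import *
np.set_printoptions(precision=4,suppress=True)
s=cap("scene")
for q in [[(30,125),(130,108),(167,290),(53,308)],[(210,95),(310,79),(364,282),(257,300)],[(373,70),(467,55),(549,281),(438,300)],[(560,42),(655,26),(768,270),(660,288)]]:
    print(rect([plane(s,(242+x/4-.375,155+y/4-.375),.062)[:2] for x,y in q]))
w=cap("wrist")
for q in [[(243,222),(287,222),(289,314),(250,313)],[(313,224),(357,224),(354,327),(314,325)]]:
    print("w",rect([plane(w,p,.062)[:2] for p in q]))
print("w c1,c4 near",[plane(w,p,.062)[:2] for p in [(393,222),(439,224),(174,224),(215,219)]])
print("w pallet",rect([plane(w,p,.024)[:2] for p in [(64,181),(101,168),(134,275),(100,281)]]))
print("block",rect([plane(w,p,.053)[:2] for p in [(486,160),(526,163),(520,227),(484,222)]]))
# block in scene
f=s["frame"][120:195,395:485]; cv2.imwrite("pics/s3m.png",cv2.resize(f,None,fx=5,fy=5,interpolation=cv2.INTER_CUBIC))
E
```

```text
[ 0.556  -0.1424  0.1393  0.0638 -0.0587 -0.0771]
[ 0.5732 -0.0299  0.1583  0.0633 -0.07   -0.0782]
[ 0.5918  0.0724  0.1789  0.0639 -0.0806 -0.0785]
[ 0.611   0.1972  0.1965  0.0651 -0.0778 -0.0766]
w [ 0.5717 -0.0294  0.1599  0.0644 -0.0845 -0.0468]
w [ 0.5914  0.0725  0.1819  0.0645 -0.0457 -0.1015]
w c1,c4 near [array([0.5029, 0.1599]), array([0.5111, 0.2315]), array([ 0.4888, -0.1665]), array([ 0.4838, -0.0967])]
w pallet [ 0.5053 -0.3665  0.2121  0.1062  0.1091  0.1522]
block [ 0.4731  0.3521  0.1043  0.0791  0.0373 -0.1302]
```

Both views agree on the cartons to about 2 mm, and the sizes come out right. Now a closer look at the bare pallet and the block on the mat.

```bash
python3 - <<'E'
import cv2,numpy as np
f=cv2.imread("pics/s3.png")
a=cv2.resize(f[178:276,135:210],None,fx=5,fy=5,interpolation=cv2.INTER_CUBIC);b=cv2.resize(f[120:200,400:480],None,fx=5,fy=5,interpolation=cv2.INTER_CUBIC)
b=cv2.copyMakeBorder(b,0,a.shape[0]-b.shape[0],0,0,0)
cv2.imwrite("pics/pm.png",cv2.convertScaleAbs(np.hstack([a,b]),alpha=1.5))
E
```

```text
(no output)
```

View pics/pm.png

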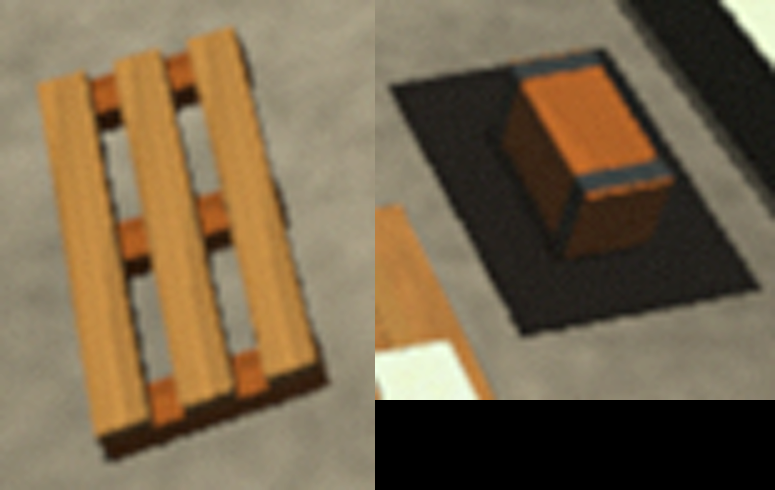

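```bash
cat >> h.py <<'E'
def stack(c,yaw,pal,pyaw,k):
    a=yaw+np.pi/2; b=pyaw+np.pi/2; zl=.26
    r.command_gripper(.93); go([*c,.16],a); r.line_to([*c,.023],velocity=.15)
    r.command_gripper(0.,50); g=r.sense()["finger_gap"]
    r.line_to([*c,.2],velocity=.2); go([*pal,zl],b)
    z=.031+.046*k
    r.line_to([*pal,z+.03],velocity=.2); r.line_to([*pal,z+.001],velocity=.05)
    f=r.sense()["ft_force"][2]; r.command_gripper(.93); r.line_to([*pal,zl],velocity=.25)
    print("stacked",k,"gap",g,"fz",f,"t",r.sense()["clock"])
E
python3 - <<'E'
from h import *
np.set_printoptions(precision=4,suppress=True)
s=cap("scene")
print("pal",rect([plane(s,(135+x/5-.4,178+y/5-.4),.024)[:2] for x,y in [(40,86),(236,29),(318,361),(98,436)]]))
print("blk",rect([plane(s,(400+(x-375)/5-.4,120+y/5-.4),.053)[:2] for x,y in [(515,62),(605,48),(673,183),(582,200)]]))
print("mat",rect([plane(s,(400+(x-375)/5-.4,120+y/5-.4),.003)[:2] for x,y in [(390,86),(600,48),(760,289),(523,335)]]))
E
```

```text
pal [ 0.5072 -0.3758  0.2176  0.0992  0.1161  0.1153]
blk [ 0.4762  0.3688  0.1086  0.0536 -0.1275 -0.0548]
mat [ 0.4737  0.3664  0.2003  0.1378 -0.0375 -0.0401]
```

The block sits 2–3 mm from the mat's middle. The pallet centre is (0.507, −0.378), the mean of the two views, at yaw 0.117. Stacking starts with carton1.

```bash
python3 - <<'E'
from h import *
np.set_printoptions(precision=4,suppress=True)
stack([.611,.197],-.077,[.507,-.378],.117,0)
go([.42,-.30,.33],np.pi/2+.117)
w=cap("wrist");s=cap("scene");np.savez("w4.npz",T=w["T"]);cv2.imwrite("pics/w4.png",w["frame"]);cv2.imwrite("pics/s4.png",s["frame"])
a=cv2.resize(s["frame"][170:280,130:220],None,fx=4,fy=4,interpolation=cv2.INTER_CUBIC)
cv2.imwrite("pics/c4.png",cv2.convertScaleAbs(np.hstack([a,w["frame"][:,100:][:,:440] if 0 else cv2.copyMakeBorder(w["frame"],0,40,0,0,0)[:, 80:500]]),alpha=1.3))
E
```

```text
stacked 0 gap 0.7410310108868043 fz 5.091819142285249 t 42.7583
```

View pics/c4.png

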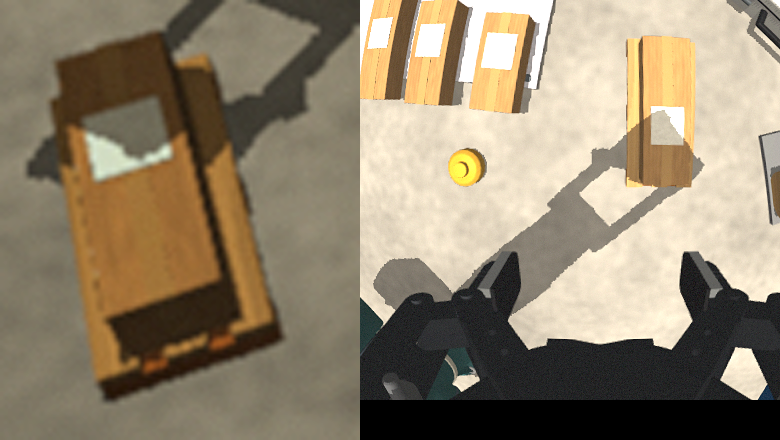

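Carton1 lies along the pallet, label up. Its top corners in the crop are (57,65), (165,33), (220,282) and (108,320). I'll check its centring.

```bash
python3 - <<'E'
from h import *
np.set_printoptions(precision=4,suppress=True)
s=cap("scene");w=cap("wrist")
print(rect([plane(s,(130+x/4-.4,170+y/4-.4),.070)[:2] for x,y in [(57,65),(165,33),(220,282),(108,320)]]))
# wrist: image up is +x, so near = lower; order near L(+y side left)
P=[plane(w,(x-280,y),.070)[:2] for x,y in [(692,187),(639,184),(642,36),(694,38)]]
print("w",rect(P))
Q=[plane(w,(x-280,y),.024)[:2] for x,y in [(627,185),(627,38)]]; print("pallet +y edge",Q)
E
```

```text
[ 0.5128 -0.3733  0.1968  0.0628  0.1235  0.127 ]
w [ 0.5093 -0.3797  0.1987  0.0714  0.1199  0.1118]
pallet +y edge [array([ 0.3947, -0.3443]), array([ 0.6088, -0.3174])]
```

Carton1 is within about 5 mm of the pallet's middle in both views. Now the other three.

```bash
python3 - <<'E'
from h import *
p=[.508,-.379]
stack([.5925,.0725],-.078,p,.117,1)
stack([.5735,-.0297],-.076,p,.117,2)
stack([.557,-.1424],-.072,p,.117,3)
go([.35,0,.33],np.pi/2)
s=cap("scene");d=cap("side");cv2.imwrite("pics/s5.png",s["frame"]);cv2.imwrite("pics/d5.png",d["frame"]);print(r.sense()["clock"])
E
```

```text
stacked 1 gap 0.7481533521128947 fz 5.709046867494473 t 52.775
stacked 2 gap 0.7442039341098158 fz 3.356493312937974 t 60.525
stacked 3 gap 0.7405889691371875 fz 4.010563006594672 t 67.1417
68.7833
```

View pics/s5.png

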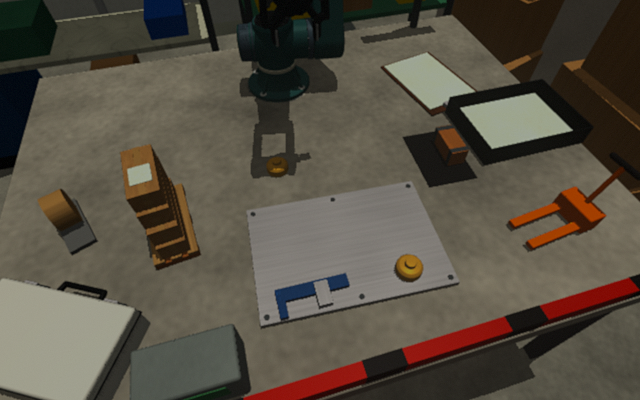

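View pics/d5.png

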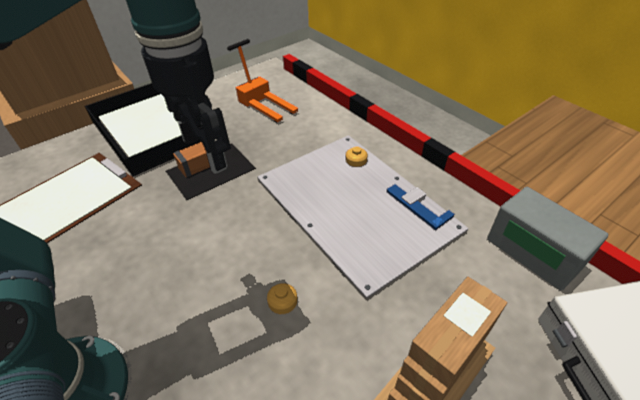

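The stack stands with the longest at the bottom and the label up at (140,174). Gauge and caps are where they were. The block at (452,145) looks shifted since placing, so I'll measure it.

```bash
python3 - <<'E'
import cv2,numpy as np
f=cv2.imread("pics/s5.png")
a=cv2.resize(f[140:240,115:195],None,fx=4.8,fy=4.8,interpolation=cv2.INTER_CUBIC);b=cv2.resize(f[115:195,398:478],None,fx=5,fy=5,interpolation=cv2.INTER_CUBIC)
b=cv2.copyMakeBorder(b,0,a.shape[0]-b.shape[0],0,0,0)
cv2.imwrite("pics/pm2.png",cv2.convertScaleAbs(np.hstack([a,b]),alpha=1.5));print(a.shape)
E
```

```text
(480, 384, 3)
```

View pics/pm2.png

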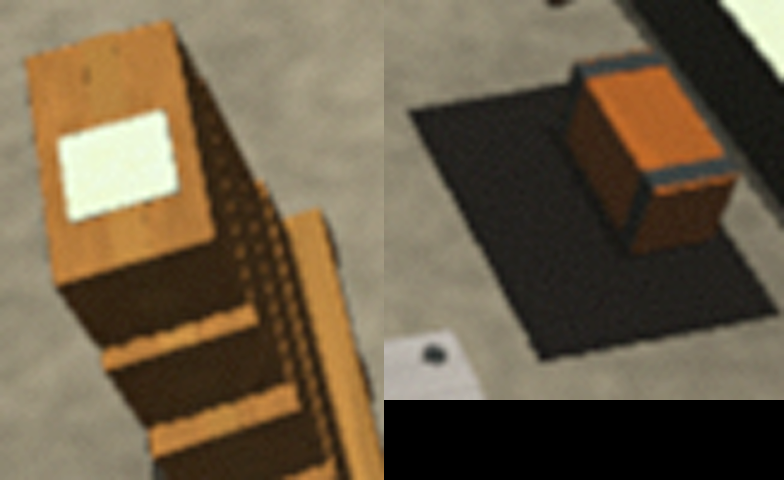

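The block was knocked toward +y, off the mat's middle. I'll measure it and the tray clearance, check the stack top, and put the block back.

```bash
python3 - <<'E'
from h import *
np.set_printoptions(precision=4,suppress=True)
s=cap("scene")
print("top",rect([plane(s,(115+x/4.8-.4,140+y/4.8-.4),.208)[:2] for x,y in [(25,60),(172,22),(215,240),(58,285)]]))
g=lambda x,y,z:plane(s,(398+(x-384)/5-.4,115+y/5-.4),z)[:2]
b=rect([g(x,y,.053) for x,y in [(573,67),(662,50),(737,180),(648,192)]]);print("blk",b)
print("tray",[g(x,y,0) for x,y in [(660,45),(720,130),(784,225)]],[g(x,y,.03) for x,y in [(660,45),(720,130),(784,225)]])
go([.40,.37,.30],np.pi/2-.05)
w=cap("wrist");cv2.imwrite("pics/w6.png",w["frame"]);print(r.sense()["clock"])
E
```

```text
top [ 0.5071 -0.3766  0.138   0.0624  0.1211  0.1066]
blk [ 0.4642  0.4009  0.1048  0.0534 -0.0823 -0.06  ]
tray [array([0.3571, 0.4769]), array([0.4355, 0.4752]), array([0.5157, 0.4716])] [array([0.3861, 0.4527]), array([0.4615, 0.451 ]), array([0.5386, 0.4476])]
70.85
```

View pics/w6.png

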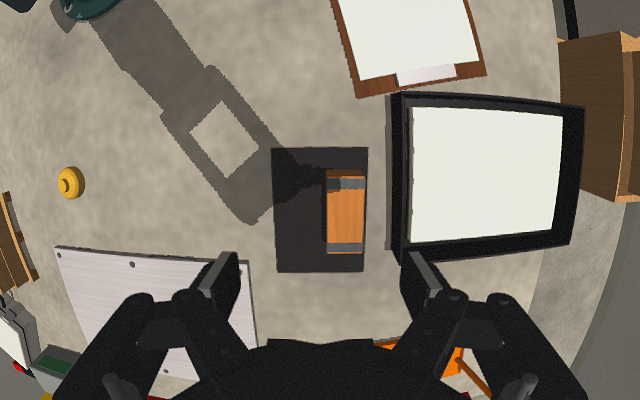

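The wrist view shows the block at (345,214) on the mat's right half, with the tray rim from x≈388, so there is room for a finger opened narrowly. I'll regrasp high and put it back in the middle.

```bash
python3 - <<'E'
from h import *
np.set_printoptions(precision=4,suppress=True)
w=cap("wrist")
b=rect([plane(w,p,.053)[:2] for p in [(328,177),(365,177),(362,254),(327,253)]])
m=rect([plane(w,p,.003)[:2] for p in [(271,148),(368,147),(363,272),(276,271)]])
print(b,m,plane(w,(388,200),0),plane(w,(388,200),.03))
c=(b[:2]+[.4642,.4009])/2; print(c); assert np.linalg.norm(b[:2]-[.4642,.4009])<.012
a=np.pi/2-.065
r.command_gripper(.72); go([*c,.12],a); r.line_to([*c,.034],velocity=.1)
print(r.sense()["ft_force"]); r.command_gripper(0,40); print(r.sense()["finger_gap"])
r.line_to([*c,.08],velocity=.15)
t=np.array([.474,.3655]); a=np.pi/2-.042
r.line_to([*t,.08],rot=best([*t,.08],a),velocity=.15); r.line_to([*t,.035],velocity=.08)
r.command_gripper(1.0); r.line_to([*t,.15],velocity=.2); go([.35,0,.33],np.pi/2)
s=cap("scene");d=cap("side");cv2.imwrite("pics/s7.png",s["frame"])
x=cv2.resize(s["frame"][115:195,398:478],None,fx=5,fy=5,interpolation=cv2.INTER_CUBIC);y=cv2.resize(s["frame"][120:340,100:480],(400,232))
cv2.imwrite("pics/c7.png",cv2.convertScaleAbs(np.hstack([x,cv2.copyMakeBorder(y,0,168,0,0,0)]),alpha=1.5));print(r.sense()["clock"])
E
```

```text
[ 0.4648  0.3999  0.1083  0.0485 -0.0498 -0.0694] [ 0.475   0.3644  0.1986  0.14   -0.0507 -0.0525] [0.4599 0.4687 0.    ] [0.451  0.4621 0.03  ]
[0.4645 0.4004]
[-0.5701  0.1254  0.433 ]
0.5771584320314719
78.1667
```

```bash
python3 - <<'E'
from h import *
# same edges in the frames before/after: bystanders' pixel shift, and block top's orange mask
a,b=cv2.imread("pics/s3.png"),cv2.imread("pics/s7.png"); c=cv2.imread("pics/s5.png")
np.set_printoptions(precision=4,suppress=True)
def cen(f,lo,hi,x0,x1,y0,y1):
    m=cv2.inRange(cv2.cvtColor(f,cv2.COLOR_BGR2HSV),lo,hi)[y0:y1,x0:x1]; return np.argwhere(m).mean(0)[::-1]+[x0,y0]
for n,f in (("orig",cv2.imread("pics/scene0.png")),("s3",a),("s5",c),("s7",b)):
    print(n,"gauge",cen(f,(100,120,40),(130,255,255),265,360,265,325),"cap1",cen(f,(15,140,60),(30,255,255),390,430,245,285),"cap2",cen(f,(15,140,50),(30,255,255),264,292,148,182),
     "blk",cen(f,(3,120,75),(20,255,255),405,475,125,185))
E
```

```text
orig gauge [304.7416 291.5377] cap1 [409.0982 266.3467] cap2 [275.1111 164.4532] blk [410.7903 126.8387]
s3 gauge [304.7706 291.5041] cap1 [409.0929 266.2889] cap2 [276.4867 164.673 ] blk [432.9241 153.2996]
s5 gauge [304.7398 291.5296] cap1 [409.1318 266.2657] cap2 [276.4583 164.7652] blk [451.9205 138.7178]
s7 gauge [304.7384 291.5035] cap1 [409.0907 266.2702] cap2 [276.5655 164.7753] blk [441.9836 143.2842]
```

The picture budget is spent, so this last check is numeric: the block's mask centroid, calibrated against the s5 pose that was known from two views.

```bash
python3 - <<'E'
from h import *
np.set_printoptions(precision=4,suppress=True)
s=cap("scene")
P=lambda x,y:plane(s,(x,y),.053)[:2]
print("block now",P(441.98,143.28)-P(451.92,138.72)+[.4645,.4004])
g=cv2.cvtColor(s["frame"],cv2.COLOR_BGR2HSV)
for n in ("s5","s7"):
    f=cv2.imread(f"pics/{n}.png"); m=cv2.inRange(cv2.cvtColor(f,cv2.COLOR_BGR2HSV),(3,120,75),(20,255,255)); m[:125]=0;m[185:]=0;m[:,:405]=0;m[:,475:]=0
    c=max(cv2.findContours(m,0,2)[0],key=cv2.contourArea); q=np.array([P(*p) for p in c[:,0]],np.float32); (x,y),wh,an=cv2.minAreaRect(q); print(n,x,y,wh,an)
a,b=cv2.imread("pics/s5.png"),cv2.imread("pics/s7.png"); print("stack diff",cv2.absdiff(a,b)[140:275,110:205].mean(),r.sense()["clock"])
r.hand_in()
E
```

```text
block now [0.4732 0.3654]
s5 0.4608919322490692 0.40224704146385193 (0.050948578864336014, 0.07715067267417908) 87.48277282714844
s7 0.4698297381401062 0.3667331635951996 (0.0491061769425869, 0.07744381576776505) 88.56459045410156
stack diff 1.1162573099415205 78.2167
the job is handed in; nothing more can be done
```

The job is done and handed in at about 78 s of the 210 s allowed.

- **Cartons:** All four were there. I tipped each onto its back on the steel plate, label up, by pushing its top.
- **Block:** I moved it from the pallet to the mat before stacking. It was knocked about 4 cm aside while I stacked, so I picked it up again and put it back in the middle. Its centre is now at (0.473, 0.365), against a mat centre of (0.475, 0.365).
- **Stack:** The cartons are stacked label up along the pallet, longest at the bottom. The top carton's centre is at (0.507, −0.377), against a pallet centre of about (0.507, −0.378). The bottom carton measured 3–6 mm off centre, mostly along the pallet.
- **Gauge and caps:** The gauge and cap1 are within 0.1 px of where they started. Cap2 was partly hidden by a carton at first, and has not moved since the cartons were tipped.

**Where checks disagreed:** The two views put the pallet's centre 6 mm apart across its width, so I used the mean.

I had used up the picture views by the end, so I checked the block's final position and the unchanged stack by numbers only.

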